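Hang a parts carrier on the bench rail and slide it to its station

ROBOT

A 6-joint arm with a two-finger parallel gripper is mounted at the origin on the work surface. World frame = base frame: x ahead of the robot, y to its left, z up, the work surface at z = 0. Lengths are in m, angles in rad, forces in N, time in s.
With the tool pointing down it reaches from about 0.225 to 0.875 m from the base axis. Payload 3.4 kg.
Tool frame: the origin (TCP) lies at the very end of the fingers, on their centre line; the grasp point (between the pads) lies 19 mm behind it (manip.hold_point_z is the distance from the TCP to the grasp point, in m); z points along the fingers, x is the direction in which the jaws open and shut, and the axes are right-handed (so a half turn about z gives the same grasp; the last joint's range is limited). The gripper opens to 85 mm and grips with 20 to 120 N. Pads are 22 mm wide; open, the fingers measure 114 mm over their backs; the gripper's body (76 mm by 85 mm) begins 54 mm behind the grasp point. The pads swing forward as they close: fully open they stand 13 mm farther back than shut.
Start: joints at [-1.309, 0.276, 1.505, -0, 1.361, -0.121], TCP at [0.215, -0.533, 0.231] pointing down, gripper open.
Joint ranges: [-2.89, 2.89], [-0.75, 2.08], [0.22, 2.7], [-1.18, 4.32], [0.11, 2.71], [-2.7, 2.7]. Speed limits (rad/s): [2.57, 2.57, 3.14, 3.14, 3.14, 3.14].

INTERFACE

Orientations are given as a unit quaternion [w, x, y, z].
In Python, from rig import manip gives the robot as it stands.
- The arm moves only by the tool apply_moves, never from a script. Its argument "commands" is one flat list of numbers, 6 for each row, row after row: the shift along the tool's x, y, z normalised to -1 to 1, where 1 is 0.03 m, then the turn, a rotation vector about the tool's x, y, z normalised to -1 to 1, where 1 is 0.15 rad. A call has 1 to 20 rows; each row shifts and turns the commanded pose from where the row before left it, along the tool's axes as they then stand; what a row does not reach is not made up. A row lasts 1/10 s, in which the tool goes at most 50 mm and 8.59 degrees, less where a joint would pass 70% of its speed; a pose out of reach is approached as far as the arm can. A call with a number of a shift or a turn outside -1 to 1 is refused whole. A call with a gripper value outside its range is refused whole. "jaw" is the opening, from -1 (shut) to 1 (fully open), set as the call begins (left out, the last holds). The fingers move at their own pace and stop on an object; "newtons" is the grip in N (left out, the last holds). Time passes only in rows, so rows that do not move let the fingers close. It gives the time, the measured TCP pose, the force and the opening at its end, in the units of the state.
- manip.get_state(): the state, without advancing time (a new reading comes with each control period).
- manip.get_image(name): name is "side" or "top"; returns a dict with "frame" (420x560x3 uint8, red, green, blue), "fx", "fy", "cx", "cy" (pixels), "k1" (the pictures are not rectified: a ray, as slopes to the right and down, at radius r is drawn at 1 + k1 r^2 times it, then the intrinsics apply), "extrinsics" (4x4, takes a point from camera to world coordinates). Camera axes: x right, y up, looking along -z (the intrinsics and any distortion apply to the point x, -y, -z); pixel columns grow to the right and rows downward; lengths in m; the calibration is good to about 2 mm. A picture is of the moment at which its call begins. There is no depth.
- manip.sign_off(): hands the job in, once; it reports no verdict.
The state is a dict: "clock": time; "qpos": joint angles; "qd": joint speeds; "effort": joint torques, N m; "position": TCP position; "ee_rot": TCP orientation; "contact_force": force on the tool from outside, world axes, zero at the start; "moment": the same for the moment, N m; "width": finger opening in m.
Only numpy, scipy, OpenCV 4.12 (cv2) and the standard library are available. Lean on these libraries where they do the work, as an engineer would, in place of code of your own. Each camera call takes 0.05 s, during which the arm holds its last target. There are 200 camera calls.

TASK

Pick up the carrier with the orange tray by the grip block on top of it and hook it over the steel rail at the green band. Then slide it along the rail, keeping it hooked on all the way, until it hangs centred at the yellow band; leave it hanging there still, square to the rail. Leave the blue carrier where it stands.

Things in the scene. Friction and masses are not known exactly. Their poses are not given: they have to be found in the camera images.
- orange_carrier: Orange tray 80 (x) x 76 (y) x 30 mm high; steel strip up its -x wall bends over it as a roof-shaped hook: inside peak at x 0, 150 mm up; lip at x 21-26 mm ends 120 mm up, so the mouth opens to +x. Orange grip block on top, 18 (x) x 24 (y) mm, 152 to 200 mm up. Origin: centre of underside, below peak and block; z up. About 0.35 kg, balanced. Stands on the bench, x roughly away from robot.
- blue_carrier: Bystander to leave alone: a carrier of the same shape and size (200 mm high) but blue, standing upright on the bench to the right or left in front of the rail, the orange carrier being on the other side. Origin: centre of its underside, z up.
- green_mark: Green band, 30 mm wide, on the rail: hook on here. Origin: on the bar's axis at mid-band, 205 mm above the bench; y along the bar, z up, x level across the bar, away from the robot. Rail: fixed round bar, 12 mm thick, 436 mm long, on posts 210 mm either side of its middle, nothing higher than the bar; base plate 6 mm thick, 150 mm across. A carrier hung on it has its origin 143 mm below the axis.
- yellow_mark: Yellow band, 30 mm wide, on the same bar, 150 to 250 mm to the left or right of the green one: the carrier ends here. Origin: on the bar's axis at mid-band, 205 mm above the bench; axes as for the green band. The bands do not hinder sliding and lie within 130 mm of the bar's middle. Stripes of the same colours mark the base plate below them.
There are look-alikes about, which are no part of the job. Several things have the shape of the orange_carrier; the one meant has the colours described above.

How it is judged:
On the way, in this order (a step that is already met when the one before it is completed fails the run):
1. the orange carrier is hooked on the rail at the green band (z of orange_carrier in the frame of green_mark between -0.155 and -0.131 m and x of orange_carrier in the frame of green_mark between -0.035 and 0.035 m and angle between orange_carrier's own z axis and vertical below 0.2 rad and angle between the x axis of orange_carrier and the x axis of green_mark, either way round below 0.2 rad and y of orange_carrier in the frame of green_mark between -0.02 and 0.02 m), for 0.2 s.
2. it slides along between the bands, still hooked on the rail (z of orange_carrier in the frame of green_mark between -0.155 and -0.131 m and x of orange_carrier in the frame of green_mark between -0.035 and 0.035 m and angle between orange_carrier's own z axis and vertical below 0.2 rad and angle between the x axis of orange_carrier and the x axis of green_mark, either way round below 0.2 rad and horizontal distance between orange_carrier and green_mark between 0.055 and 0.2 m and horizontal distance between orange_carrier and yellow_mark between 0.055 and 0.2 m), for 0.04 s.
At the end, for the whole second after the job is handed in: Orange carrier hangs by its hook: origin 131 to 155 mm below the bar's axis, within 35 mm sideways and within 15 mm of the yellow band's middle along the bar, tilt under 0.2 rad, square to the rail within 0.2 rad, slower than 30 mm/s; blue carrier within 20 mm of its start (z of orange_carrier in the frame of yellow_mark between -0.155 and -0.131 m and x of orange_carrier in the frame of yellow_mark between -0.035 and 0.035 m and angle between orange_carrier's own z axis and vertical below 0.2 rad and angle between the x axis of orange_carrier and the x axis of yellow_mark, either way round below 0.2 rad and y of orange_carrier in the frame of yellow_mark between -0.015 and 0.015 m and linear speed of orange_carrier below 0.03 m/s and distance of blue_carrier from where it was at the start of the episode below 0.02 m); the robot touches nothing.
It fails at once if the blue carrier is shoved (more than 20 mm) or tipped (distance of blue_carrier from where it was at the start of the episode above 0.02 m or angle between blue_carrier's own z axis and vertical above 0.25 rad).
It also fails if it takes over 48 s, if anything falls off the work surface, if the arm or the gripper's body presses on something with over 40 N, if the wrist force passes 120 N, or if a joint passes its speed limit or range.

## Working session

There is one attempt and no reset: what is moved stays moved. The work goes in short steps, Python scripts to look and compute and a tool call to move; the robot and the scene stay as the last step left them, time stands still between calls to the robot, and variables do not carry over. Pictures are saved under pics/ and viewed, about 8 in all and at most 12, crops included, and the job is handed in when it is done.

Besides the shell and the picture viewer there is one more tool, called after "Request:" as name(argument=value, ...), one argument or row to a line, values as JSON. apply_moves: Moves the arm, as the interface text tells. Scaled input: -1 to 1 covers 0.03 m each way for a shift and 0.15 rad each way for a turn. Its arguments: {"type":"object","properties":{"commands":{"type":"array"},"jaw":{"type":"number"},"newtons":{"type":"number"}},"required":["commands"]}

```bash
mkdir -p pics
cat > h.py <<'E'
import numpy as np, cv2
from rig import manip
def grab(n,tag):
    im=manip.get_image(n); f=im["frame"]; cv2.imwrite(f"pics/{tag}.png",f[:,:,::-1])
    np.savez(f"{tag}.npz",**{k:np.array(v) for k,v in im.items()}); return im
def load(tag): return dict(np.load(f"{tag}.npz"))
def ray(im,u,v):
    x,y=(u-im["cx"])/im["fx"],(v-im["cy"])/im["fy"]; a,b=x,y
    for _ in range(20):
        s=1+im["k1"]*(a*a+b*b); a,b=x/s,y/s
    E=np.array(im["extrinsics"]); return E[:3,3],E[:3,:3]@np.array([a,-b,-1.])
def at_z(im,u,v,z):
    o,d=ray(im,u,v); return o+d*(z-o[2])/d[2]
def proj(im,p):
    E=np.array(im["extrinsics"]); c=E[:3,:3].T@(np.array(p)-E[:3,3]); a,b=c[0]/-c[2],-c[1]/-c[2]
    s=1+im["k1"]*(a*a+b*b); return np.array([im["cx"]+im["fx"]*a*s,im["cy"]+im["fy"]*b*s])
E
python3 - <<'E'
from h import *
for n in("top","side"):
    im=grab(n,n+"0"); print(n,im["fx"],im["k1"],np.round(im["extrinsics"],3).tolist())
s=manip.get_state(); print({k:np.round(v,3).tolist() for k,v in s.items()}, manip.hold_point_z)
E
```

```text
top 507.9118827399094 -0.10563236721438177 [[0.013, 0.999, -0.047, 0.44], [-1.0, 0.013, 0.007, -0.067], [0.007, 0.047, 0.999, 1.24], [0.0, 0.0, 0.0, 1.0]]
side 417.1844490505828 -0.0688471311540853 [[-0.897, 0.26, -0.357, 0.171], [-0.441, -0.57, 0.694, 0.553], [-0.022, 0.78, 0.626, 0.715], [0.0, 0.0, 0.0, 1.0]]
{'clock': 0.1, 'qpos': [-1.309, 0.277, 1.506, 0.0, 1.361, -0.121], 'qd': [-0.0, -0.001, -0.003, -0.0, -0.0, 0.001], 'effort': [0.003, -41.77, -24.641, -0.0, 0.006, 0.0], 'position': [0.215, -0.533, 0.231], 'ee_rot': [-0.001, 0.829, -0.56, -0.001], 'contact_force': [0.184, -0.559, -0.129], 'moment': [0.032, 0.005, -0.005], 'width': 0.085} 0.0187
```

View pics/top0.png

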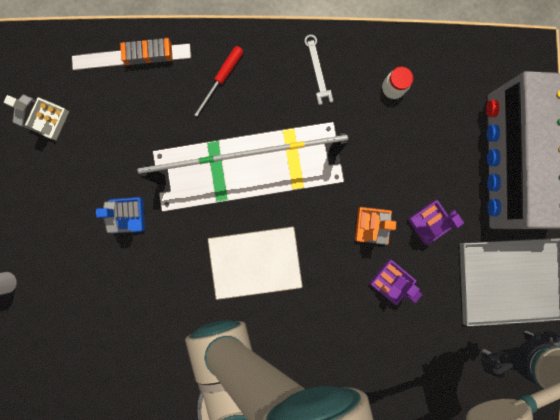

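View pics/side0.png

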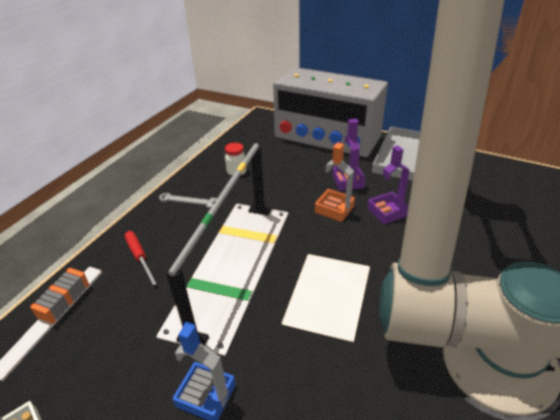

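Candidates for the carrier in the top view are orange (375,225), purple (432,222), purple (394,283), blue (122,215) and white (45,118). The orange-and-grey box at (146,52) is only a similar colour. I choose (375,225), an orange tray with a block on top. In the side view it is at (335,200). Next I check it close up.

Run:
```python
import cv2,numpy as np
a=cv2.imread("pics/top0.png");b=cv2.imread("pics/side0.png")
c=cv2.resize(a[195:255,345:415],None,fx=5.7,fy=5.7,interpolation=cv2.INTER_CUBIC)
d=cv2.resize(b[130:230,300:370],None,fx=5.7,fy=5.7,interpolation=cv2.INTER_CUBIC)
o=np.zeros((570,800,3),np.uint8);o[:c.shape[0],:399]=c[:,:399];o[:d.shape[0],401:800]=d[:570,:399]
cv2.imwrite("pics/crop1.png",o)
e=cv2.resize(a[115:215,130:360],None,fx=3.45,fy=3.45,interpolation=cv2.INTER_CUBIC);cv2.imwrite("pics/crop2.png",e)
```

```text
(no output)
```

View pics/crop1.png

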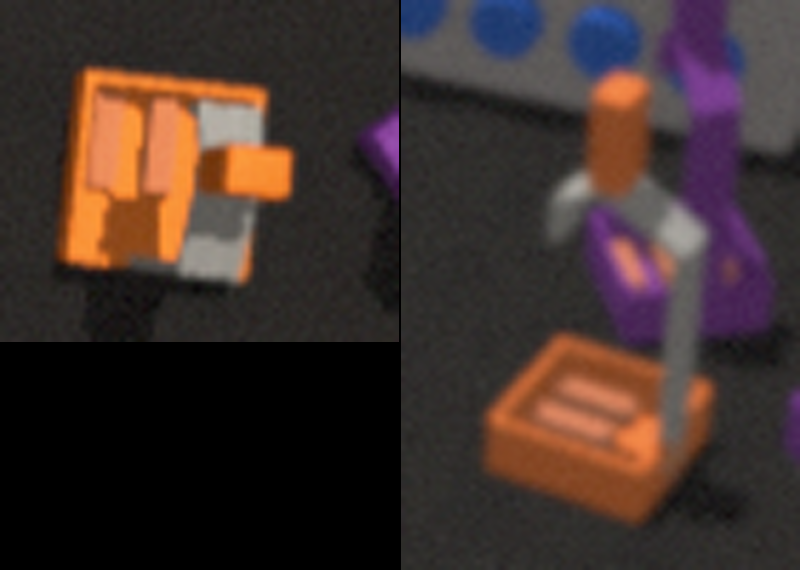

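View pics/crop2.png

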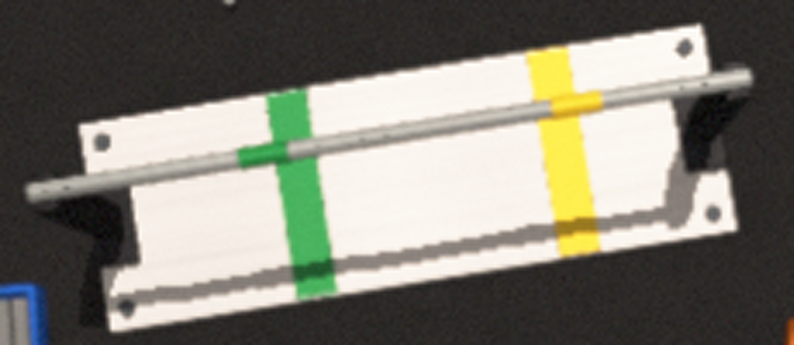

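```bash
cat > m.py <<'E'
from h import *
from scipy.optimize import least_squares
t=load("top0");s=load("side0")
c1=lambda U,V:((U+.5)/5.7-.5+345,(V+.5)/5.7-.5+195)
c2=lambda U,V:((U-400.5)/5.7-.5+300,(V+.5)/5.7-.5+130)
c3=lambda U,V:((U+.5)/3.45-.5+130,(V+.5)/3.45-.5+115)
X,Y=.04,.038
obs=[(t,(0,0,.2),c1(258,173)),(t,(X,Y,.03),c1(83,68)),(t,(X,-Y,.03),c1(269,89)),(t,(-X,-Y,.03),c1(249,282)),(t,(-X,Y,.03),c1(60,264)),
(s,(0,0,.2),c2(621,88)),(s,(X,Y,.03),c2(486,415)),(s,(-X,-Y,.03),c2(714,382)),(s,(X,-Y,.03),c2(560,334)),(s,(X,Y,0),c2(486,470)),(s,(-X,Y,0),c2(638,524)),(s,(-X,-Y,0),c2(712,432))]
def pose(q,p): c,n=np.cos(q[2]),np.sin(q[2]); return np.array([q[0]+c*p[0]-n*p[1],q[1]+n*p[0]+c*p[1],p[2]])
f=lambda q,o=obs:np.concatenate([proj(i,pose(q,p))-u for i,p,u in o])
r=least_squares(f,[.44,-.3,0]);print("carrier",r.x.round(4));print(f(r.x).reshape(-1,2).round(1).tolist())
print("block top only",at_z(t,*c1(258,173),.2).round(4))
P={k:at_z(t,*c3(*v),.205).round(4) for k,v in dict(L=(28,192),R=(750,76),green=(265,155),yellow=(577,103)).items()};print(P)
d=P["L"]-P["R"];print("len",np.linalg.norm(d),"mid",(P["L"]+P["R"])/2,"yaw",np.arctan2(-d[0],d[1]))
for k,v in P.items(): print(k,"in side",proj(s,v).round(1))
g,y=P["green"],P["yellow"];print("dist",np.linalg.norm(g-y))
b=at_z(t,122,215,.03);print("blue~",b)
E
python3 m.py
python3 - <<'E'
import cv2,numpy as np
b=cv2.imread("pics/side0.png")
cv2.imwrite("pics/crop3.png",cv2.resize(b[140:290,160:280],None,fx=4,fy=4,interpolation=cv2.INTER_CUBIC))
E
```

```text
carrier [ 0.4542 -0.3051 -0.098 ]
[[0.1, -0.3], [0.8, 0.5], [-0.6, 0.3], [-0.5, -0.4], [1.3, -0.6], [0.3, -0.0], [0.5, 0.7], [-0.4, 0.8], [0.4, 0.6], [0.2, -0.2], [0.1, -0.1], [-0.9, 0.7]]
block top only [ 0.4535 -0.3049  0.2   ]
{'L': array([0.559 , 0.2162, 0.205 ]), 'R': array([ 0.6344, -0.2145,  0.205 ]), 'green': array([0.5827, 0.0743, 0.205 ]), 'yellow': array([ 0.6164, -0.1111,  0.205 ])}
len 0.437250100057164 mid [0.5967  0.00085 0.205  ] yaw 0.17330761803993575
L in side [170.1 273.4]
R in side [256.  145.2]
green in side [206.4 219.9]
yellow in side [240.6 167.9]
dist 0.18843792081213379
blue~ [0.47083475 0.29950076 0.03      ]
```

View pics/crop3.png

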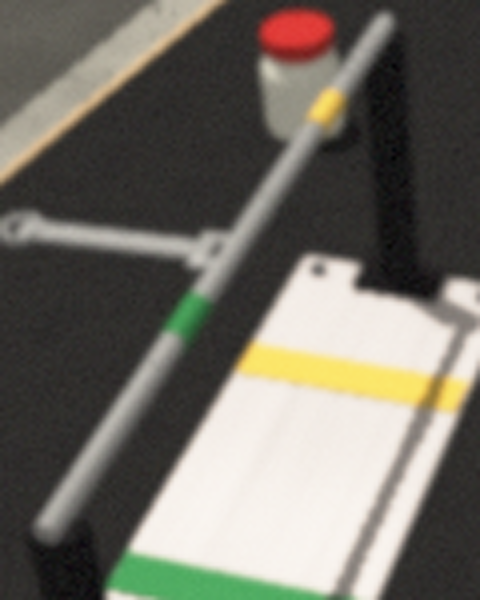

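The crop shows the orange tray with a steel hook on the robot side and an orange block, so it is the right carrier. Side-view bands at (206.8,218.8) green and (241.8,166.8) yellow agree with the top view to about 1 px. I'll grip the block along the carrier's y, so first I lift and turn.

Request:
apply_moves(
  commands=[0,0,-0.6,0,0,0.8,0,0,-0.6,0,0,0.8,0,0,-0.6,0,0,0.8,0,0,-0.6,0,0,0.82,0,0,0,0,0,0],
  jaw=1,
  newtons=50,
)

```text
clock: 0.6
position: [0.2151, -0.5345, 0.3055]
ee_rot: [-0.001, -0.671, 0.742, -0.002]
contact_force: [-0.1, -0.1, -0.0]
width: 0.0852
```

```bash
cat > go.py <<'E'
# usage: go.py x y z yaw_toolx rows -> per-row normalised tool-frame step (translation first, turn after)
import sys; from h import *
from scipy.spatial.transform import Rotation as R
a=list(map(float,sys.argv[1:])); s=manip.get_state(); w,x,y,z=s["ee_rot"]; Q=R.from_quat([x,y,z,w])
p=np.array(s["position"]);M=Q.as_matrix();yaw=np.arctan2(M[1,0],M[0,0])
d=M.T@(np.array(a[:3])-p)
print("t",s["clock"],"p",p.round(4),"yaw",yaw.round(4),"tilt",np.degrees(np.arccos(-M[2,2])).round(2),"w",s["width"],"F",np.round(s["contact_force"],2),"q",np.round(s["qpos"],2))
print("shift rows:",(d/.03/a[4]).round(3),"turn rows (tool z):",(-(a[3]-yaw)/.15/a[4]).round(3))
E
python3 go.py .4538 -.305 .29 -1.6688 12
```

```text
t 0.6 p [ 0.2151 -0.5345  0.3055] yaw -1.6707 tilt 0.26 w 0.08515927474255311 F [-0.15 -0.09 -0.03] q [-1.31  0.24  1.37  0.    1.52  0.36]
shift rows: [-0.701 -0.596  0.041] turn rows (tool z): -0.001
```

Request:
apply_moves(
  commands=[-0.7,-0.6,0,0,0,0,-0.7,-0.6,0,0,0,0,-0.7,-0.6,0,0,0,0,-0.7,-0.6,0,0,0,0,-0.7,-0.6,0,0,0,0,-0.7,-0.6,0,0,0,0,-0.7,-0.6,0,0,0,0,-0.7,-0.6,0,0,0,0,-0.7,-0.6,0,0,0,0,-0.7,-0.6,0,0,0,0,-0.7,-0.6,0,0,0,0,-0.7,-0.6,0,0,0,0,0,0,0,0,0,0,0,0,0,0,0,0],
)

```text
clock: 2.0
position: [0.4546, -0.3038, 0.3021]
ee_rot: [-0.001, -0.672, 0.741, 0.001]
contact_force: [0.4, 0.1, -0.9]
width: 0.0854
```

```bash
python3 go.py .4538 -.305 .165 -1.6688 8
python3 - <<'E'
from h import *
im=grab("side","side1")
f=im["frame"][:,:,::-1]; cv2.imwrite("pics/crop4.png",cv2.resize(f[40:260,260:420],None,fx=2.7,fy=2.7,interpolation=cv2.INTER_CUBIC))
E
```

```text
t 2.0 p [ 0.4546 -0.3038  0.3021] yaw -1.6678 tilt 0.13 w 0.08541168182574696 F [ 0.42  0.13 -0.9 ] q [-0.72  0.2   1.43 -0.    1.51  0.95]
shift rows: [0.006 0.002 0.571] turn rows (tool z): 0.001
```

View pics/crop4.png

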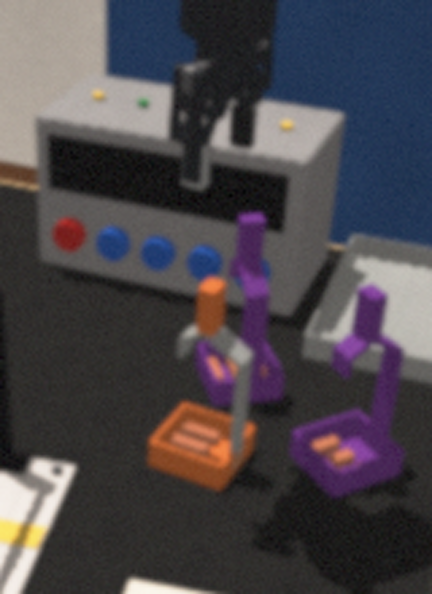

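The open jaws are directly above the orange block (fingers near (195,185) and (243,140), block at (211,305)), with the purple carriers clear. Next I descend and close.

Request:
apply_moves(
  commands=[0,0,0.57,0,0,0,0,0,0.57,0,0,0,0,0,0.57,0,0,0,0,0,0.57,0,0,0,0,0,0.57,0,0,0,0,0,0.57,0,0,0,0,0,0.57,0,0,0,0,0,0.57,0,0,0,0,0,0,0,0,0,0,0,0,0,0,0],
)

```text
clock: 3.05
position: [0.4543, -0.3049, 0.1665]
ee_rot: [-0.0, -0.671, 0.742, 0.0]
contact_force: [0.6, -0.5, 0.8]
width: 0.0856
```

Request:
apply_moves(
  commands=[0,0,0,0,0,0,0,0,0,0,0,0,0,0,0,0,0,0,0,0,0,0,0,0,0,0,0,0,0,0,0,0,0,0,0,0,0,0,0,0,0,0,0,0,0,0,0,0,0,0,0,0,0,0,0,0,0,0,0,0],
  jaw=-1,
  newtons=50,
)

```text
clock: 4.05
position: [0.4552, -0.3048, 0.167]
ee_rot: [-0.0, -0.671, 0.742, -0.001]
contact_force: [0.5, -2.3, 5.3]
width: 0.0232
```

```bash
python3 go.py .4538 -.305 .295 -1.3968 6
```

```text
t 4.05 p [ 0.4552 -0.3048  0.167 ] yaw -1.6709 tilt 0.09 w 0.02319454940492536 F [ 0.51 -2.29  5.33] q [-0.72  0.28  1.67 -0.    1.19  0.95]
shift rows: [ 0.003  0.007 -0.711] turn rows (tool z): -0.305
```

Request:
apply_moves(
  commands=[0,0,-0.5,0,0,0,0,0,-0.75,0,0,-0.36,0,0,-0.75,0,0,-0.36,0,0,-0.75,0,0,-0.36,0,0,-0.75,0,0,-0.36,0,0,-0.75,0,0,-0.38,0,0,0,0,0,0,0,0,0,0,0,0],
)

```text
clock: 4.85
position: [0.4544, -0.3035, 0.2925]
ee_rot: [-0.0, 0.765, -0.644, -0.001]
contact_force: [0.2, -0.9, -3.6]
width: 0.0233
```

```bash
python3 go.py .494 .059 .285 -1.3975 18
```

```text
t 4.85 p [ 0.4544 -0.3035  0.2925] yaw -1.3991 tilt 0.16 w 0.02331845139220405 F [ 0.21 -0.95 -3.6 ] q [-0.72  0.21  1.45  0.    1.49  0.68]
shift rows: [-0.649 -0.187  0.015] turn rows (tool z): -0.001
```

Request:
apply_moves(
  commands=[-0.4,-0.1,0,0,0,0,-0.65,-0.19,0,0,0,0,-0.65,-0.19,0,0,0,0,-0.65,-0.19,0,0,0,0,-0.65,-0.19,0,0,0,0,-0.65,-0.19,0,0,0,0,-0.65,-0.19,0,0,0,0,-0.65,-0.19,0,0,0,0,-0.65,-0.19,0,0,0,0,-0.65,-0.19,0,0,0,0,-0.65,-0.19,0,0,0,0,-0.65,-0.19,0,0,0,0,-0.65,-0.19,0,0,0,0,-0.65,-0.19,0,0,0,0,-0.65,-0.19,0,0,0,0,-0.65,-0.19,0,0,0,0,-0.65,-0.19,0,0,0,0,-0.65,-0.19,0,0,0,0,-0.25,-0.1,0,0,0,0,0,0,0,0,0,0],
)

```text
clock: 6.85
position: [0.4951, 0.0603, 0.2928]
ee_rot: [0.001, 0.766, -0.643, -0.001]
contact_force: [0.0, -0.0, -3.4]
width: 0.0233
```

```bash
python3 go.py .494 .059 .281 -1.3975 1
python3 - <<'E'
from h import *
im=grab("side","side2")
f=im["frame"][:,:,::-1]; cv2.imwrite("pics/crop5.png",cv2.resize(f[80:380,110:350],None,fx=2,fy=2,interpolation=cv2.INTER_CUBIC))
E
```

```text
t 6.85 p [0.4951 0.0603 0.2928] yaw -1.3962 tilt 0.14 w 0.02331115214151231 F [ 0.   -0.02 -3.36] q [-0.02  0.13  1.54  0.    1.47  1.38]
shift rows: [0.037 0.041 0.393] turn rows (tool z): 0.009
```

View pics/crop5.png

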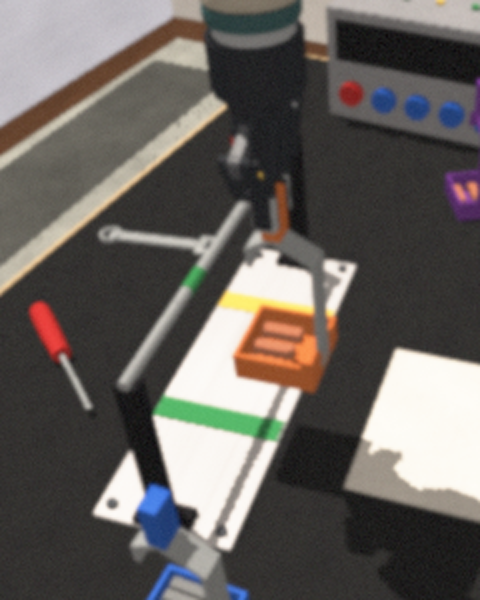

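The carrier hangs upright in the jaws in front of the bar: tray near (287,345), lip near (255,250), green band at (195,278). The next check is whether the tray sits where I predict.

```bash
python3 - <<'E'
from m import pose
from h import *
s=load("side2")
for p in [(.04,.038,.03),(.04,-.038,.03),(-.04,.038,0),(.04,.038,0),(.0235,0,.12)]:
    w=pose([.4951,.0603,.1746],p); w[2]+=.1263; print(p,((proj(s,w)-[110,80])*2).round(0))
E
python3 go.py .5837 .0743 .281 -1.3975 8
```

```text
carrier [ 0.4542 -0.3051 -0.098 ]
[[0.1, -0.3], [0.8, 0.5], [-0.6, 0.3], [-0.5, -0.4], [1.3, -0.6], [0.3, -0.0], [0.5, 0.7], [-0.4, 0.8], [0.4, 0.6], [0.2, -0.2], [0.1, -0.1], [-0.9, 0.7]]
block top only [ 0.4535 -0.3049  0.2   ]
{'L': array([0.559 , 0.2162, 0.205 ]), 'R': array([ 0.6344, -0.2145,  0.205 ]), 'green': array([0.5827, 0.0743, 0.205 ]), 'yellow': array([ 0.6164, -0.1111,  0.205 ])}
len 0.437250100057164 mid [0.5967  0.00085 0.205  ] yaw 0.17330761803993575
L in side [170.1 273.4]
R in side [256.  145.2]
green in side [206.4 219.9]
yellow in side [240.6 167.9]
dist 0.18843792081213379
blue~ [0.47083475 0.29950076 0.03      ]
(0.04, 0.038, 0.03) [230. 354.]
(0.04, -0.038, 0.03) [258. 302.]
(-0.04, 0.038, 0) [312. 392.]
(0.04, 0.038, 0) [233. 376.]
(0.0235, 0, 0.12) [252. 258.]
t 6.9 p [0.4952 0.0593 0.2931] yaw -1.397 tilt 0.13 w 0.0231982578618403 F [-0.03 -0.36 -2.84] q [-0.02  0.13  1.54 -0.    1.47  1.38]
shift rows: [ 0.002 -0.374  0.049] turn rows (tool z): 0.0
```

Request:
apply_moves(
  commands=[0,0,0.2,0,0,0,0,0,0.2,0,0,0,0,-0.38,0,0,0,0,0,-0.38,0,0,0,0,0,-0.38,0,0,0,0,0,-0.38,0,0,0,0,0,-0.38,0,0,0,0,0,-0.38,0,0,0,0,0,-0.38,0,0,0,0,0,-0.38,0,0,0,0,0,0,0,0,0,0,0,0,0,0,0,0],
)

```text
clock: 8.1
position: [0.5856, 0.0749, 0.2817]
ee_rot: [0.0, 0.766, -0.643, -0.0]
contact_force: [-0.3, 0.0, -2.9]
width: 0.0234
```

```bash
python3 go.py .5837 .0743 .234 -1.3975 8
python3 - <<'E'
from h import *
im=grab("side","side3")
f=im["frame"][:,:,::-1]; cv2.imwrite("pics/crop6.png",cv2.resize(f[130:330,130:310],None,fx=3,fy=3,interpolation=cv2.INTER_CUBIC))
E
```

```text
t 8.1 p [0.5856 0.0749 0.2817] yaw -1.3978 tilt 0.08 w 0.023406112196200386 F [-0.3   0.02 -2.88] q [ 0.01  0.28  1.38 -0.    1.49  1.41]
shift rows: [0.001 0.008 0.199] turn rows (tool z): -0.0
```

View pics/crop6.png

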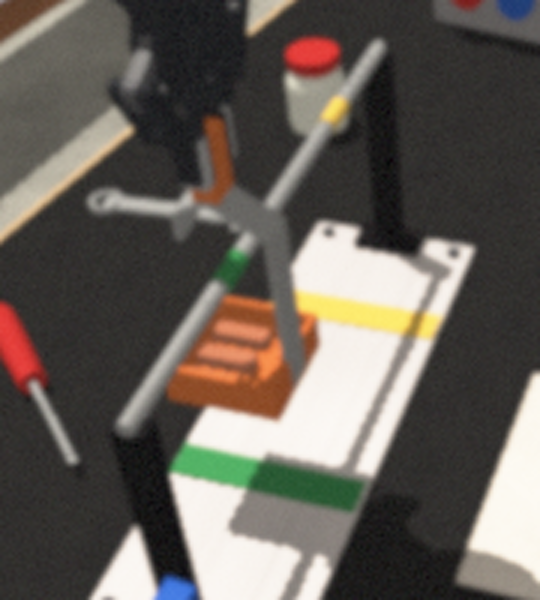

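The bar now runs between the lip (182,225) and the upright strip (280,280) at the green band. I lower it gently onto the bar.

Request:
apply_moves(
  commands=[0,0,0.2,0,0,0,0,0,0.2,0,0,0,0,0,0.2,0,0,0,0,0,0.2,0,0,0,0,0,0.2,0,0,0,0,0,0.2,0,0,0,0,0,0.2,0,0,0,0,0,0.2,0,0,0,0,0,0,0,0,0,0,0,0,0,0,0],
)

```text
clock: 9.15
position: [0.5858, 0.0749, 0.2339]
ee_rot: [0.0, 0.765, -0.643, -0.0]
contact_force: [-0.3, -0.7, -2.0]
width: 0.0233
```

Request:
apply_moves(
  commands=[0,0,0.07,0,0,0,0,0,0.07,0,0,0,0,0,0,0,0,0,0,0,0,0,0,0],
)

```text
clock: 9.55
position: [0.5859, 0.0749, 0.23]
ee_rot: [-0.0, 0.765, -0.643, 0.0]
contact_force: [-0.4, 0.4, -1.8]
width: 0.0236
```

```bash
python3 go.py .6164 -.1111 .231 -1.3975 20
python3 - <<'E'
from h import *
im=grab("side","side4"); grab("top","top4")
f=im["frame"][:,:,::-1]; cv2.imwrite("pics/crop7.png",cv2.resize(f[130:330,130:310],None,fx=3,fy=3,interpolation=cv2.INTER_CUBIC))
E
```

```text
t 9.55 p [0.5859 0.0749 0.23  ] yaw -1.398 tilt 0.03 w 0.023591047245692182 F [-0.35  0.42 -1.78] q [ 0.01  0.3   1.47 -0.    1.37  1.41]
shift rows: [ 0.314  0.003 -0.002] turn rows (tool z): -0.0
```

View pics/crop7.png

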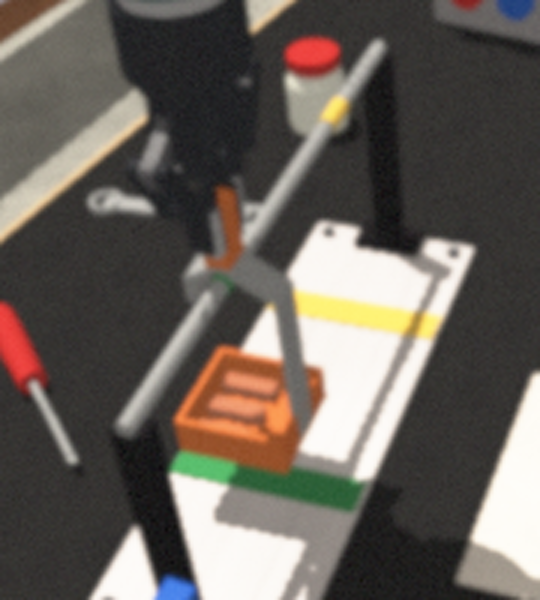

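It is hooked over the bar at the green band: the lip (195,285) is behind the bar, and the carrier is about 2 mm above full seat. I slide it along now.

Request:
apply_moves(
  commands=[0.2,0,0,0,0,0,0.2,0,0,0,0,0,0.33,0,0,0,0,0,0.33,0,0,0,0,0,0.33,0,0,0,0,0,0.33,0,0,0,0,0,0.33,0,0,0,0,0,0.33,0,0,0,0,0,0.33,0,0,0,0,0,0.33,0,0,0,0,0,0.33,0,0,0,0,0,0.33,0,0,0,0,0,0.33,0,0,0,0,0,0.33,0,0,0,0,0,0.33,0,0,0,0,0,0.33,0,0,0,0,0,0.33,0,0,0,0,0,0.33,0,0,0,0,0,0.33,0,0,0,0,0,0.25,0,0,0,0,0],
)

```text
clock: 11.65
position: [0.6182, -0.1112, 0.2297]
ee_rot: [0.0, 0.765, -0.644, 0.0]
contact_force: [-1.8, 0.9, -0.7]
width: 0.0235
```

Request:
apply_moves(
  commands=[0,0,0,0,0,0,0,0,0,0,0,0,0,0,0.06,0,0,0,0,0,0,0,0,0,0,0,0,0,0,0],
)

```text
clock: 12.15
position: [0.6184, -0.1112, 0.2297]
ee_rot: [0.001, 0.766, -0.643, 0.002]
contact_force: [-1.6, -3.4, 5.8]
width: 0.0229
```

```bash
python3 go.py .6164 -.1111 .229 -1.3975 1
python3 - <<'E'
from h import *
f=grab("side","side5")["frame"][:,:,::-1]; g=grab("top","top5")["frame"][:,:,::-1]
a=cv2.resize(f[110:290,180:310],None,fx=3,fy=3,interpolation=cv2.INTER_CUBIC)
b=cv2.resize(g[100:235,240:376],None,fx=3,fy=3,interpolation=cv2.INTER_CUBIC)
o=np.zeros((540,800,3),np.uint8);o[:,:390]=a;o[:b.shape[0],392:800]=b[:,:408];cv2.imwrite("pics/crop8.png",o)
E
```

```text
t 12.15 p [ 0.6184 -0.1112  0.2297] yaw -1.3976 tilt 0.23 w 0.022945978694444005 F [-1.64 -3.37  5.76] q [-0.29  0.36  1.39 -0.    1.39  1.11]
shift rows: [-0.016  0.064  0.024] turn rows (tool z): -0.0
```

View pics/crop8.png

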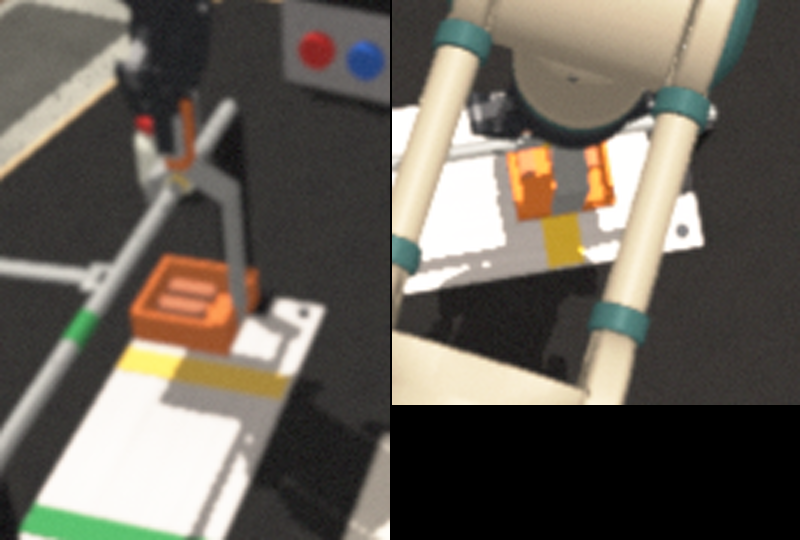

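It is seated on the bar (the contact force went from −0.7 to +5.8 N) over the yellow band. Now I release it and retreat straight up.

Request:
apply_moves(
  commands=[0,0,0,0,0,0,0,0,0,0,0,0,0,0,0,0,0,0,0,0,0,0,0,0,0,0,0,0,0,0,0,0,0,0,0,0,0,0,0,0,0,0,0,0,0,0,0,0],
  jaw=1,
)

```text
clock: 13.05
position: [0.618, -0.1102, 0.228]
ee_rot: [0.0, 0.765, -0.643, -0.0]
contact_force: [0.5, -0.2, 0.5]
width: 0.0856
```

Request:
apply_moves(
  commands=[0,0,-0.2,0,0,0,0,0,-0.3,0,0,0,0,0,-0.6,0,0,0,0,0,-0.8,0,0,0,0,0,-0.8,0,0,0,0,0,-0.8,0,0,0,0,0,-0.8,0,0,0,0,0,-0.4,0,0,0,0,0.8,0,0,0,0,0,1,0,0,0,0,0,1,0,0,0,0,0,1,0,0,0,0,0,1,0,0,0,0,0,1,0,0,0,0,0,0,0,0,0,0,0,0,0,0,0,0,0,0,0,0,0,0],
)

```text
clock: 14.75
position: [0.4475, -0.1401, 0.369]
ee_rot: [-0.0, 0.766, -0.643, 0.0]
contact_force: [-0.1, -0.6, -1.1]
width: 0.0854
```

```bash
python3 go.py .6164 -.1111 .229 -1.3975 1
python3 - <<'E'
from h import *
f=grab("side","side6")["frame"][:,:,::-1]; g=grab("top","top6")["frame"][:,:,::-1]
a=cv2.resize(f[110:290,180:310],None,fx=3,fy=3,interpolation=cv2.INTER_CUBIC)
b=cv2.resize(g[100:235,240:376],None,fx=3,fy=3,interpolation=cv2.INTER_CUBIC)
o=np.zeros((540,800,3),np.uint8);o[:,:390]=a;o[:b.shape[0],392:800]=b[:,:408];cv2.imwrite("pics/crop9.png",o)
for n in("top","side"):
    i,j=load(n+"0")["frame"],load(n+"6")["frame"]
    for k in(i,j):
        h=cv2.cvtColor(k,cv2.COLOR_RGB2HSV);m=cv2.inRange(h,(105,150,60),(122,255,255)); 
        r=m[180:250,80:160] if n=="top" else m[310:420,160:250]
        y,x=np.nonzero(r);print(n,"blue centroid",x.mean().round(2),y.mean().round(2),len(x))
E
```

```text
t 14.75 p [ 0.4475 -0.1401  0.369 ] yaw -1.3978 tilt 0.04 w 0.08538938268397957 F [-0.12 -0.61 -1.09] q [-0.45  0.06  1.44  0.    1.64  0.95]
shift rows: [ 0.017 -5.71   4.671] turn rows (tool z): -0.002
top blue centroid 45.65 35.65 667
top blue centroid 45.67 35.71 663
side blue centroid 38.81 69.67 1465
side blue centroid 38.82 69.66 1461
```

View pics/crop9.png

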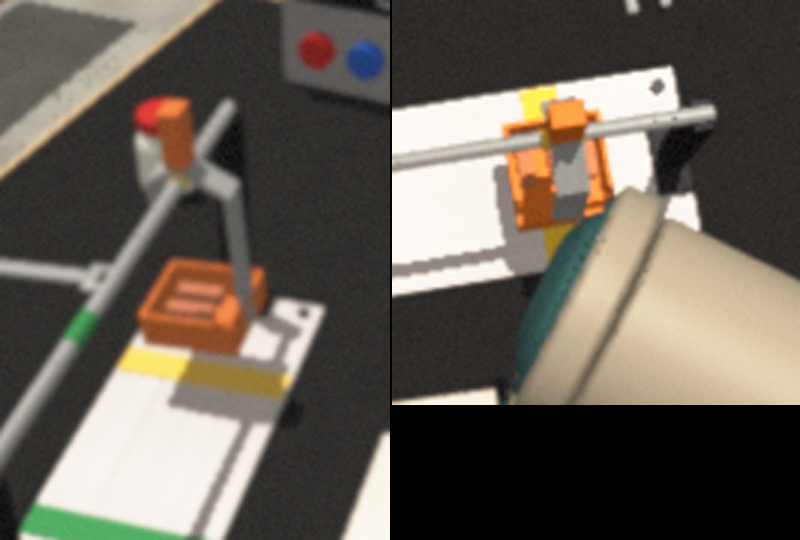

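The carrier hangs by its hook with its block over the yellow band, and the blue centroids haven't moved. Last, I check the position along the bar and that it is still.

Run:
```python
from h import *
i=load("top6"); p=at_z(i,(567.5-392)/3-.33+240,113.5/3-.33+100,.262); q=p-[.6164,-.1111,.262]
print("rail x,y from yellow",q@[.985,.1724,0],q@[-.1724,.985,0])
def cen(k):
    h=cv2.cvtColor(k,cv2.COLOR_RGB2HSV);m=cv2.inRange(h,(4,150,60),(16,255,255))[110:290,180:310];y,x=np.nonzero(m);return x.mean().round(2),y.mean().round(2)
print(cen(load("side6")["frame"]))
for k in range(8): im=manip.get_image("side"); print(cen(im["frame"]),end=" ")
```

```text
rail x,y from yellow 0.004017594957608467 -0.0005652404565833352
(np.float64(63.71), np.float64(87.7))
(np.float64(63.84), np.float64(87.73)) (np.float64(64.0), np.float64(87.78)) (np.float64(63.71), np.float64(87.59)) (np.float64(63.82), np.float64(87.68)) (np.float64(63.84), np.float64(87.8)) (np.float64(63.82), np.float64(87.84)) (np.float64(63.81), np.float64(87.95)) (np.float64(63.98), np.float64(87.98))
```

It is centred to within 1 mm along the bar, and what little it moves between frames looks like noise. I'm handing it in.

```bash
python3 -c "
from rig import manip; print(manip.sign_off())"
```

```text
the job is handed in; nothing more can be done
None
```

The orange carrier is hanging on the rail at the yellow band, and I handed the job in at about 15 s of the 48 s allowed. I gripped it by its block, hooked it over the bar at the green band, and slid it about 190 mm. I kept it hooked all the way, then set it down, released it and drew the arm clear.

Final checks, all passed; the hand-in itself reports no verdict:
- **Position:** the block is about 0.6 mm off the yellow band's middle along the bar and 4 mm across it. This comes from a single top-view reading.
- **Hang:** it looks square to the rail and nearly upright. I judged this from the pictures and did not fit the tilt.
- **Stillness:** its position in the side view changed by less than 0.4 px over eight frames (0.4 s), with no sign of swinging.
- **Blue carrier:** it moved less than 0.1 px in both views.
- **Robot:** the gripper is open and about 0.17 m back from the carrier, so it touches nothing.

One small disagreement: before hooking, the tray appeared about 3 px (roughly 5 mm) from where I predicted it in the side view. That was well inside the tolerance, so I did not correct for it.

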